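# Tip the matching knob sample out of the carousel

### The job

A paint pot already stands in the client's wooden sample tray: add the ball knob that is lacquered in the same colour. Turn the wheel of the carousel by its black bar grip until that knob stands at the spout, then tip the carousel by its bow handle so that this one knob rolls into the tray, and bring the carousel back to lean on its rest. The other five knobs stay inside, and the paint pots, the mug and the tape measure stay where they are.

Things in the scene. Friction and masses are not known exactly. Their poses are not given: they have to be found in the camera images.
- stand: Fixed dark wooden stand: board 150 x 226 mm, top 15 mm above the desk, two cheeks (46 mm wide, 105 mm high) at y = +-100 mm. Origin: underside centre. x: level, to the spout side; z up. Between the cheeks hangs the aluminium drum (162 mm across, 44 mm high); its tilt axis runs along y, 82 mm above the desk, straight over the origin.
- drum (a joint): Drum tilt, rad. 0: lying on its rest, top leaning 30 deg away from the spout (to the stand's -x), where a spring holds it; 0.52: level; 0.96: stop, spout 25 deg down. It grows as the handle is lifted up and over towards the spout (about 5 N at the handle). A knob lined up with the spout rolls out from about 0.7 on; 0.92 and a 1 s wait is sure. Released, it swings gently back.
- wheel (a joint): Angle of the white six-slot wheel in the drum, rad, anticlockwise seen from its grip. It starts near 0; a slot faces the spout at +-0.524, +-1.571 and +-2.618. It turns either way (-7 to 7) with light friction (0.06 N m), taking the knobs along, and stays where it is left. A knob passes the spout only if its slot is within about 0.12 rad of it.
- grip (a point): Grip point of the black bar on the wheel's axis, 64 mm from the tilt axis. x: along the bar (it turns with the wheel); y: across the bar; z: the leaning axis, outward. The bar is 44 mm long, 14 mm thick and reaches from 22 mm below this point (there a 50 mm disc) to 12 mm above it; the top of the wire guard (162 mm across, cells too small for a fingertip) is 28 mm below.
- handle (a point): Middle of the bow handle's bar: black, round, 12 mm thick, 64 mm long, parallel to the tilt axis (y), with 7 mm steel legs at its ends. Fixed to the drum, on the far side from the spout, 90 mm out from the drum's axis and 62 mm above the tilt axis along it, 26 mm above the wire guard. x: towards the spout, z: the drum's axis, outward; both turn with the drum.
- spout (a point): Where the centre of a knob lies when its slot (31 mm wide, open outward) stands at the spout: 60 mm out from the drum's axis, 16 mm above the tilt axis along it. The 38 mm wide spout begins 77 mm out and ends 120 mm out from the axis. x: outward along the spout, z: the drum's axis; turns with the drum.
- centre (a point): Point on the drum's axis, 16 mm above the tilt axis along it, at the height of the knobs' centres; z: the drum's axis. A knob in its slot lies 58 to 65 mm from here.
- teal_knob: Ball-shaped cabinet knob, dark teal green lacquer, 26 mm across, about 45 g, with a small steel insert; loose in one of the six slots under the wire guard, where it cannot be taken out from above. It matches the teal paint pot. Origin: its centre.
- coral_knob: Ball-shaped cabinet knob, coral pink lacquer, 26 mm across, about 45 g, with a small steel insert; loose in one of the six slots under the wire guard, where it cannot be taken out from above. It matches the coral paint pot. Origin: its centre.
- ochre_knob: Ball-shaped cabinet knob, ochre yellow lacquer, 26 mm across, about 45 g, with a small steel insert; loose in one of the six slots under the wire guard, where it cannot be taken out from above. It matches the ochre paint pot. Origin: its centre.
- walnut_knob: Ball-shaped cabinet knob, bare dark brown wood, 26 mm across, about 45 g, with a small steel insert; loose in one of the six slots under the wire guard, where it cannot be taken out from above. It matches no pot. Origin: its centre.
- black_knob: Ball-shaped cabinet knob, black lacquer, 26 mm across, about 45 g, with a small steel insert; loose in one of the six slots under the wire guard, where it cannot be taken out from above. It matches no pot. Origin: its centre.
- white_knob: Ball-shaped cabinet knob, white, 26 mm across, about 45 g, with a small steel insert; loose in one of the six slots under the wire guard, where it cannot be taken out from above. It matches no pot. Origin: its centre.
- teal_pot: Sample pot of dark teal green wall paint with a white lid, 53 mm across, 61 mm high. One of the three pots stands in the tray, the others at the right of the desk. Origin: underside centre.
- coral_pot: Sample pot of coral pink wall paint with a white lid, 53 mm across, 61 mm high. One of the three pots stands in the tray, the others at the right of the desk. Origin: underside centre.
- ochre_pot: Sample pot of ochre yellow wall paint with a white lid, 53 mm across, 61 mm high. One of the three pots stands in the tray, the others at the right of the desk. Origin: underside centre.
- tray: Fixed shallow wooden sample tray with a grey lining, 124 x 180 mm, 24 mm high, walls 6 mm, inner floor 4 mm up; it stands under the end of the spout, with one paint pot in its -y half. Origin: underside centre; x: about the spout's direction, z up.
- mug: Red and white china mug, 82 mm across, 92 mm high, on a green coaster near the front edge on the left. Origin: underside centre.
- tape_measure: Yellow pocket tape measure, 33 x 80 x 61 mm, near the front edge on the right. Origin: underside centre.

How it is judged:
On the way, in this order (a step that is already met when the one before it is completed fails the run):
1. the knob in the colour of the tray's pot stands at the spout (its centre within 10 mm of the spout point) while the carousel still leans back (tilt under 0.15 rad) (value of joint drum below 0.15 rad and ((horizontal distance between teal_pot and tray below 0.1 m and distance between teal_knob and spout below 0.01 m) or (horizontal distance between coral_pot and tray below 0.1 m and distance between coral_knob and spout below 0.01 m) or (horizontal distance between ochre_pot and tray below 0.1 m and distance between ochre_knob and spout below 0.01 m))), for 0.2 s.
2. that knob has been tipped out and is inside the tray's walls (((horizontal distance between teal_pot and tray below 0.1 m and x of teal_knob in the frame of tray between -0.056 and 0.056 m and y of teal_knob in the frame of tray between -0.084 and 0.084 m and z of teal_knob in the frame of tray below 0.03 m) or (horizontal distance between coral_pot and tray below 0.1 m and x of coral_knob in the frame of tray between -0.056 and 0.056 m and y of coral_knob in the frame of tray between -0.084 and 0.084 m and z of coral_knob in the frame of tray below 0.03 m) or (horizontal distance between ochre_pot and tray below 0.1 m and x of ochre_knob in the frame of tray between -0.056 and 0.056 m and y of ochre_knob in the frame of tray between -0.084 and 0.084 m and z of ochre_knob in the frame of tray below 0.03 m))), for 0.1 s.
At the end, for the whole second after the job is handed in: The knob in the colour of the pot that stands in the tray lies at rest inside the tray's walls, the carousel leans back on its rest (tilt under 0.07 rad), and the other five knobs are in their slots (within 75 mm of the drum's centre point) (((horizontal distance between teal_pot and tray below 0.1 m and x of teal_knob in the frame of tray between -0.056 and 0.056 m and y of teal_knob in the frame of tray between -0.084 and 0.084 m and z of teal_knob in the frame of tray below 0.03 m and linear speed of teal_knob below 0.02 m/s and distance between each of coral_knob, ochre_knob and centre below 0.075 m) or (horizontal distance between coral_pot and tray below 0.1 m and x of coral_knob in the frame of tray between -0.056 and 0.056 m and y of coral_knob in the frame of tray between -0.084 and 0.084 m and z of coral_knob in the frame of tray below 0.03 m and linear speed of coral_knob below 0.02 m/s and distance between each of teal_knob, ochre_knob and centre below 0.075 m) or (horizontal distance between ochre_pot and tray below 0.1 m and x of ochre_knob in the frame of tray between -0.056 and 0.056 m and y of ochre_knob in the frame of tray between -0.084 and 0.084 m and z of ochre_knob in the frame of tray below 0.03 m and linear speed of ochre_knob below 0.02 m/s and distance between each of teal_knob, coral_knob and centre below 0.075 m)) and value of joint drum below 0.07 rad and distance between each of walnut_knob, black_knob, white_knob and centre below 0.075 m); the robot touches nothing.
It fails at once if a knob other than the matching one leaves the carousel (more than 100 mm from the drum's centre point) (distance between any of walnut_knob, black_knob, white_knob and centre above 0.1 m or (not (horizontal distance between teal_pot and tray below 0.1 m) and distance between teal_knob and centre above 0.1 m) or (not (horizontal distance between coral_pot and tray below 0.1 m) and distance between coral_knob and centre above 0.1 m) or (not (horizontal distance between ochre_pot and tray below 0.1 m) and distance between ochre_knob and centre above 0.1 m)).
It fails at once if a paint pot, the mug or the tape measure is moved by more than 25 mm (distance of any of teal_pot, coral_pot, ochre_pot, mug, tape_measure from where it was at the start of the episode above 0.025 m).
It also fails if it takes over 72 s, if anything falls off the work surface, if the arm or the gripper's body presses on something with over 40 N, if the wrist force passes 120 N, or if a joint passes its speed limit or range.

### The arm

A 7-joint arm with a two-finger parallel gripper is mounted at the origin on a cart in front of the work surface, level with it; the furniture and walls round the work are solid. World frame = base frame: x ahead of the robot, y to its left, z up, the work surface at z = 0. Lengths are in m, angles in rad, forces in N, time in s.
With the tool pointing down it reaches from about 0.425 to 0.95 m from the base axis. Payload 4.7 kg.
Tool frame: the origin (TCP) lies on the centre line of the jaws, within the pads' length; the fingertips stand 17 mm ahead of it and the grasp point (between the pads) lies 2 mm behind it (env.tips_ahead is the distance from the TCP to the fingertips, in m); z points along the fingers, y is the line along which they close (so a half turn about z gives the same grasp; the last joint's range is limited). The gripper opens to 87 mm and grips with 3 to 60 N. Pads are 19 mm wide; open, the fingers measure 117 mm over their backs; the gripper's body (75 mm by 190 mm) begins 51 mm behind the grasp point.
Start: joints at [1.29, 0.469, -0.049, 1.532, 0.024, 1.141, -0.082], TCP at [0.168, -0.654, 0.208] pointing down, gripper open.
Joint ranges: [-2.59, 2.59], [-0.33, 1.99], [-1.39, 1.29], [0.1, 2.45], [-1.04, 4.18], [0.21, 1.99], [-2.66, 2.66]. Speed limits (rad/s): [2.57, 2.57, 3.14, 3.14, 3.14, 3.14, 3.14].

### API

Orientations are given as a rotation vector (axis times angle).
In Python, from rig import env, cams, probe_bus gives the robot as it stands (env), with the cameras (cams) and the readings (probe_bus).
- The arm moves only by the shell command python3 shift.py [OPENING], which reads ROWS from standard input. ROWS is a JSON list of rows, 1 to 8 of them, each written [[dx, dy, dz], [rx, ry, rz]]: dx, dy, dz in m, then a rotation vector rx, ry, rz in rad; each row is the pose to reach, as a shift and turn from the pose commanded when the command began, along the tool's axes at that moment; what a row does not reach only later rows make up. A row lasts 1/10 s, in which the tool goes at most 0.05 m and 0.15 rad, less where a joint would pass 70% of its speed; a pose out of reach is approached as far as the arm can. OPENING is the finger opening in m, set as the command begins (- or left out keeps the last). The fingers move at their own pace and stop on an object; the grip force is fixed at half the most. Time passes only in rows, so rows that do not move let the fingers close. It prints the time, the measured TCP pose, the force, the opening and the grip force at its end. Input that does not fit is refused with a message, and nothing moves.
- probe_bus.get_obs(): the state, without advancing time (a new reading comes with each control period).
- cams.get_image(name): name is "side" or "top"; returns the picture (400x640x3 uint8, red, green, blue); there is no depth.
- cams.camera_info(name): a dict with "intrinsics" (3x3 intrinsics, pixels), "cam_to_world" (4x4, takes a point from camera to world coordinates). Camera axes: x right, y up, looking along -z (the intrinsics and any distortion apply to the point x, -y, -z); pixel columns grow to the right and rows downward; lengths in m; the calibration is good to about 2 mm. A picture is of the moment at which its call begins. camera_info takes no time and is no camera call.
- env.close_job(): hands the job in; it is judged then, once.
The state is a dict: "clock": time; "joints": joint angles; "qd": joint speeds; "joint_efforts": joint torques, N m; "tool_pos": TCP position; "tcp_rot": TCP orientation; "wrist_force": force on the tool from outside, world axes, zero at the start; "ft_torque": the same for the moment, N m; "opening": finger opening in m; "grip_force": force on a finger pad.
Only numpy, scipy, OpenCV 4.12 (cv2) and the standard library are available. Lean on these libraries where they do the work, as an engineer would, in place of code of your own. Each camera call takes 0.05 s, during which the arm holds its last target. There are 200 camera calls.

## Working session

There is one attempt and no reset: what is moved stays moved. The work goes in short steps, Python scripts to look and compute and a shell command to move; the robot and the scene stay as the last step left them, time stands still between calls to the robot, and variables do not carry over. Pictures are saved under pics/ and viewed, at most 10 in all, crops included, and the job is handed in when it is done.

```bash
ls; mkdir -p pics
python3 - <<'E'
from rig import env, cams, probe_bus
import cv2, numpy as np
np.set_printoptions(precision=4,suppress=True)
for n in("side","top"):
    cv2.imwrite(f"pics/{n}0.png",cams.get_image(n)[...,::-1]); c=cams.camera_info(n); print(n,c)
o=probe_bus.get_obs();print(o)
E
```

```text
pics
rig.py
shift.py
side {'intrinsics': array([[447.5511,   0.    , 317.3308],
       [  0.    , 447.5511, 200.2064],
       [  0.    ,   0.    ,   1.    ]]), 'cam_to_world': array([[-0.7781,  0.2736, -0.5655, -0.3693],
       [-0.628 , -0.3589,  0.6905,  1.008 ],
       [-0.014 ,  0.8924,  0.4511,  0.8512],
       [ 0.    ,  0.    ,  0.    ,  1.    ]])}
top {'intrinsics': array([[379.243 ,   0.    , 319.7057],
       [  0.    , 379.243 , 201.5447],
       [  0.    ,   0.    ,   1.    ]]), 'cam_to_world': array([[-0.0221,  0.9979, -0.0605,  0.4845],
       [-0.9997, -0.0214,  0.0124, -0.1303],
       [ 0.0111,  0.0607,  0.9981,  1.1722],
       [ 0.    ,  0.    ,  0.    ,  1.    ]])}
{'clock': 0.1, 'joints': array([ 1.2901,  0.4694, -0.0486,  1.5335,  0.0241,  1.141 , -0.0823]), 'qd': array([ 0.0027, -0.0022,  0.0004, -0.0037,  0.0002,  0.0007, -0.0007]), 'joint_efforts': array([  0.0008, -50.9172,  -0.081 , -23.6831,  -0.0616,   0.0345,
         0.0001]), 'tool_pos': array([ 0.168 , -0.6532,  0.2072]), 'tcp_rot': array([-3.115 , -0.3943,  0.0004]), 'wrist_force': array([ 0.3889, -1.3936,  0.767 ]), 'ft_torque': array([-0.0153, -0.0242,  0.0301]), 'grip_force': 0.0, 'opening': 0.08711729391149008}
```

View pics/side0.png

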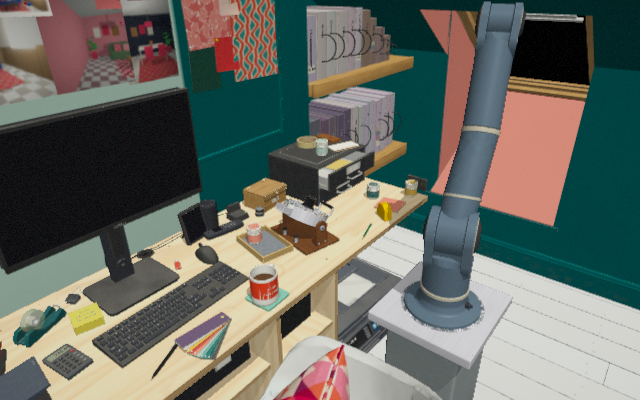

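View pics/top0.png

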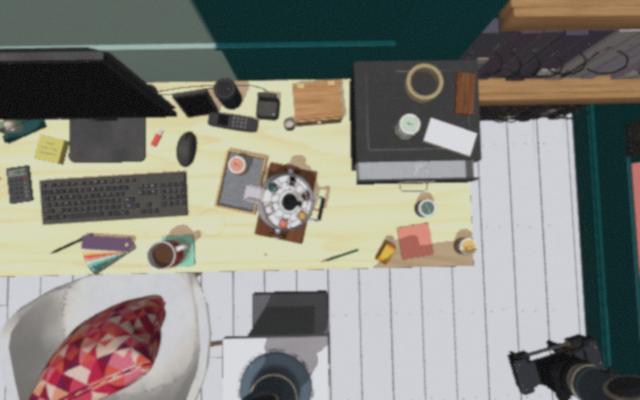

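The tray (top view about 242,180) holds the coral/pink pot at (237,163). The carousel is at (287,201), with its spout pointing left to (255,192) and its handle at (321,205). I'll zoom in next.

Run:
```python
import cv2, numpy as np
t=cv2.imread("pics/top0.png")[135:255,205:345]; s=cv2.imread("pics/side0.png")[185:265,225:345]
t=cv2.resize(t,None,fx=5,fy=5,interpolation=cv2.INTER_CUBIC)
cv2.imwrite("pics/tc.png",t)
cv2.imwrite("pics/sc.png",cv2.resize(s,None,fx=6,fy=6,interpolation=cv2.INTER_CUBIC))
```

```text
(no output)
```

View pics/tc.png

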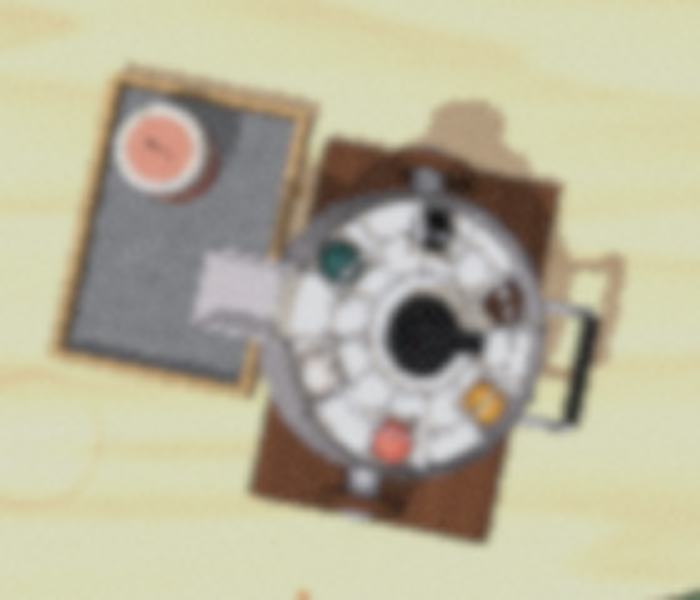

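View pics/sc.png

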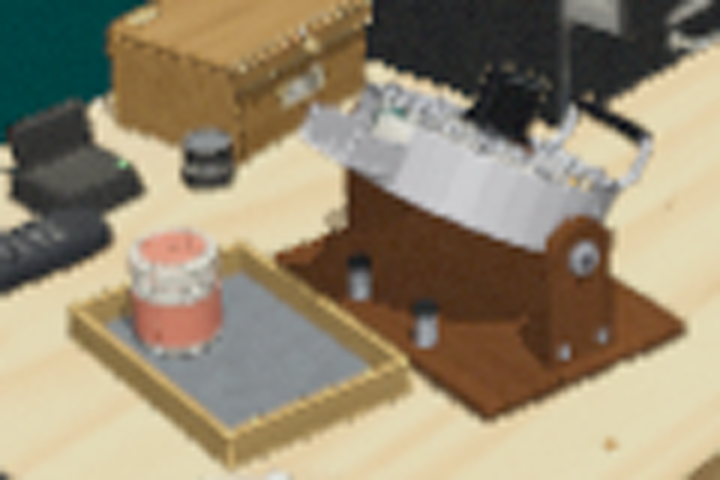

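Both views show coral: the coral pot is in the tray, and the coral knob at crop (390,440) is about 90° anticlockwise of the spout. The wheel therefore has to turn by about -1.571. I'll fit the stand pose from corners and handle ends in both views.

```bash
cat > h.py <<'E'
import numpy as np
from rig import env, cams, probe_bus
from scipy.optimize import least_squares
from scipy.spatial.transform import Rotation as R
np.set_printoptions(precision=4,suppress=True)
CI={n:cams.camera_info(n) for n in("side","top")}
def proj(n,P):
    c=CI[n];T=np.linalg.inv(c["cam_to_world"]);p=P@T[:3,:3].T+T[:3,3]
    q=(p*[1,-1,-1])@c["intrinsics"].T; return q[:,:2]/q[:,2:]
def ray(n,px):
    c=CI[n];d=np.linalg.solve(c["intrinsics"],[*px,1])*[1,-1,-1];T=c["cam_to_world"];return T[:3,3],T[:3,:3]@d
def tri(a,b):
    A=[];y=[]
    for n,px in(("top",a),("side",b)):
        o,d=ray(n,px);d=d/np.linalg.norm(d);M=np.eye(3)-np.outer(d,d);A.append(M);y.append(M@o)
    return np.linalg.lstsq(np.vstack(A),np.hstack(y),rcond=None)[0]
def drum(u,y,w,t=0):  # drum coords -> stand
    a=np.pi/6-t
    return np.array([u*np.cos(a)-w*np.sin(a),y,.082+u*np.sin(a)+w*np.cos(a)])
def world(p,P): 
    return R.from_euler('z',p[2]).apply(np.atleast_2d(P))+[p[0],p[1],p[3] if len(p)>3 else 0]
E
cat > fit.py <<'E'
from h import *
t=lambda *a:np.array(a)/5+[204.6,134.6]   # crop->pixel centre
s=lambda *a:np.array(a)/6+[224.6,184.6]
C=lambda sx,sy:np.array([.075*sx,.113*sy,.015])
obs=[("top",C(1,-1),t(330,138)),("top",C(-1,-1),t(562,183)),("top",C(-1,1),t(488,545)),("top",C(1,1),t(250,492)),
("side",C(1,1),s(490,415)),("side",C(-1,1),s(685,324)),("side",C(1,-1),s(275,258)),
("top",drum(-.09,-.032,.062),t(587,312)),("top",drum(-.09,.032,.062),t(573,420)),
("side",drum(-.09,-.032,.062),s(580,103)),("side",drum(-.09,.032,.062),s(645,138))]
f=lambda p:np.concatenate([proj(n,world(p,P))[0]-px for n,P,px in obs])
r=least_squares(f,[.48,-.05,1.4,0],loss='soft_l1');p=r.x;print(p);print(f(p).reshape(-1,2))
np.save("p.npy",p)
print("tri handle",tri(t(587,312),s(580,103)),tri(t(573,420),s(645,138)), world(p,drum(-.09,-.032,.062)),world(p,drum(-.09,.032,.062)))
for nm,P in(("handle",drum(-.09,0,.062)),("grip",drum(0,0,.064)),("spout",drum(.06,0,.016)),("centre",drum(0,0,.016))):
    print(nm,world(p,P)[0],(proj("top",world(p,P))-[204.6,134.6])[0]*5,(proj("side",world(p,P))-[224.6,184.6])[0]*6)
# knob azimuths from top crop
q=world(p,drum(0,0,.016))[0]
for n,px in dict(teal=(340,260),black=(435,225),walnut=(503,300),ochre=(485,403),coral=(391,441),white=(320,374)).items():
    o,d=ray("top",t(*px)); w=R.from_euler('z',p[2]).apply(drum(0,0,1)-drum(0,0,0)); k=o+d*((q-o)@w)/(d@w)-q
    l=R.from_euler('z',-p[2]).apply(k); u=l@(drum(1,0,0)-drum(0,0,0)); print(n,np.hypot(u,l[1]),np.arctan2(l[1],u))
E
python3 fit.py
```

```text
[ 0.5556 -0.0412  1.3484 -0.0018]
[[-1.1053 -1.001 ]
 [ 0.2628 -0.296 ]
 [ 0.2469 -0.3532]
 [-0.4963  0.4127]
 [-0.1311 -0.3055]
 [ 1.1174 -0.1558]
 [-0.9427 -0.2625]
 [ 1.3624  0.047 ]
 [-0.2846  0.3651]
 [ 0.2281  0.5926]
 [ 0.4215  0.9039]]
tri handle [ 0.5621 -0.151   0.093 ] [ 0.5018 -0.1408  0.0919] [[ 0.5628 -0.1545  0.0889]] [[ 0.5004 -0.1404  0.0889]]
handle [ 0.5316 -0.1475  0.0889] [582.7148 366.9305] [613.9978 124.7381]
grip [ 0.5486 -0.0724  0.1356] [446.204  335.1849] [513.1511  93.1509]
spout [0.5653 0.0017 0.124 ] [312.8938 309.1063] [409.314  149.1037]
centre [ 0.5538 -0.049   0.094 ] [409.0477 331.2012] [482.5704 167.3861]
teal 0.058591306920145955 -0.5388955545871286
black 0.0626194808760093 -1.6077993483492496
walnut 0.06269598389057005 -2.640653029884906
ochre 0.06490312867340682 2.6450234105205044
coral 0.06320591406758065 1.6180916272573802
white 0.05888533331374872 0.6214742736621854
```

```bash
cat >> h.py <<'E'
def state(): o=probe_bus.get_obs(); return o,np.array(o["tool_pos"]),R.from_rotvec(o["tcp_rot"])
def drot(p,t=0,phi=0):
    """tool frame: z=-w, x=u, y=-stand y, then turned phi about tool z"""
    a=np.pi/6-t;u=[np.cos(a),0,np.sin(a)];w=[-np.sin(a),0,np.cos(a)]
    return R.from_euler('z',p[2])*R.from_matrix(np.array([u,[0,-1,0],-np.array(w)]).T)*R.from_euler('z',phi)
def delta(pos,rot):
    o,c,r=state(); return np.r_[r.inv().apply(pos-c),(r.inv()*rot).as_rotvec()]
E
python3 - <<'E'
from h import *
p=np.load("p.npy");o,c,r=state()
T=world(p,drum(0,0,.166))[0];rot=drot(p)
print(T,delta(T,rot));print(delta(np.array([.34,-.42,.34]),rot))
print(r.as_matrix())
E
```

```text
[ 0.5373 -0.1222  0.224 ] [ 0.4899 -0.4223 -0.016   0.2853  0.4687 -1.0708]
[ 0.2246 -0.1832 -0.1325  0.2853  0.4687 -1.0708]
[[ 0.9685  0.2492 -0.0005]
 [ 0.2492 -0.9685  0.0017]
 [-0.     -0.0017 -1.    ]]
```

```bash
echo '[[[0, 0, -0.05], [0, 0, 0]], [[0.04, -0.03, -0.09], [0, 0, -0.12]], [[0.08, -0.06, -0.13], [0, 0, -0.26]], [[0.12, -0.09, -0.13], [0.04, 0.06, -0.4]], [[0.16, -0.12, -0.13], [0.08, 0.13, -0.5]], [[0.2, -0.15, -0.13], [0.11, 0.18, -0.6]], [[0.22, -0.18, -0.13], [0.15, 0.23, -0.7]], [[0.22, -0.18, -0.13], [0.15, 0.23, -0.7]]]' | python3 shift.py 0.04
python3 - <<'E'
from h import *
p=np.load("p.npy")
print(delta(world(p,drum(0,0,.166))[0],drot(p)),state()[0]["joints"])
E
```

```text
clock: 0.9
tool_pos: [0.3394, -0.42, 0.3379]
tcp_rot: [-2.612, -1.367, -0.308]
wrist_force: [-0.2, -0.0, 0.2]
opening: 0.041
grip_force: 0.0
[ 0.315   0.0027  0.2041  0.0896  0.2427 -0.3709] [ 1.1895  0.266  -0.3021  1.5689 -0.1601  1.4552  0.315 ]
```

```bash
echo '[[[0.04, 0, 0], [0.01, 0.04, -0.06]], [[0.08, 0, 0.02], [0.02, 0.08, -0.12]], [[0.12, 0, 0.05], [0.04, 0.12, -0.19]], [[0.16, 0, 0.08], [0.05, 0.16, -0.25]], [[0.2, 0, 0.11], [0.07, 0.2, -0.31]], [[0.24, 0, 0.14], [0.09, 0.24, -0.37]], [[0.28, 0, 0.17], [0.09, 0.243, -0.37]], [[0.315, 0.003, 0.2], [0.09, 0.243, -0.37]]]' | python3 shift.py
echo '[[[0, 0, 0], [0, 0, 0]], [[0, 0, 0], [0, 0, 0]]]' | python3 shift.py
python3 - <<'E'
from h import *
p=np.load("p.npy")
print(delta(world(p,drum(0,0,.066))[0],drot(p)),state()[0]["joints"])
import cv2
a=cams.get_image("top")[135:255,205:345];b=cams.get_image("side")[165:285,215:355]
cv2.imwrite("pics/m1.png",cv2.resize(np.hstack([a,b]),(800,343),interpolation=3)[...,::-1])
E
```

```text
clock: 1.7
tool_pos: [0.537, -0.129, 0.2255]
tcp_rot: [-2.166, -1.712, -0.574]
wrist_force: [0.4, -0.1, 0.7]
opening: 0.0398
grip_force: 0.0
clock: 1.9
tool_pos: [0.5362, -0.1295, 0.226]
tcp_rot: [-2.163, -1.714, -0.573]
wrist_force: [-0.3, -1.3, 0.0]
opening: 0.04
grip_force: 0.0
[ 0.0058 -0.0008  0.1054  0.0015  0.0039 -0.0077] [ 0.8714  0.3871 -0.5435  1.7768 -0.3544  1.1255  0.2933]
```

View pics/m1.png

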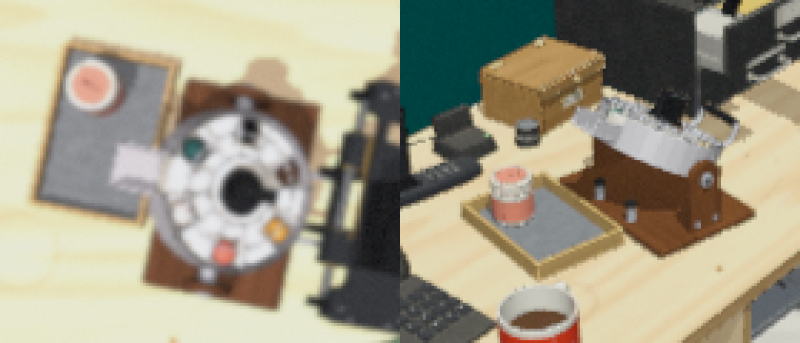

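Run:
```python
from h import *
import cv2
o,c,r=state()
print(c,proj("top",c[None]),proj("side",c[None]),o["clock"])
z=r.as_matrix()[:,2]; print(z, proj("top",(c+.015*z)[None]),proj("side",(c+.015*z)[None]))
im=cams.get_image("side");cv2.imwrite("pics/m2.png",np.vstack([im[:,:,::-1][60:300,150:500]]).repeat(2,0).repeat(2,1))
```

```text
[ 0.5363 -0.1319  0.2267] [[315.6988 203.814 ]] [[323.008  172.0173]] 2.0
[ 0.1141  0.4823 -0.8685] [[312.8236 203.4818]] [[321.3917 175.9394]]
```

View pics/m2.png

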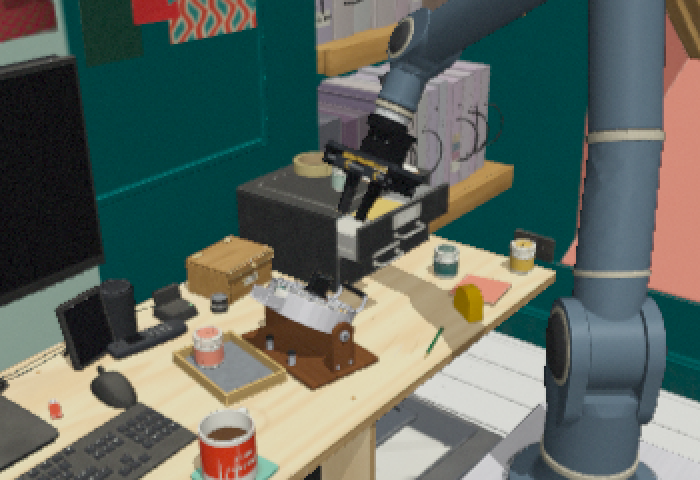

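```bash
echo '[[[0, 0, 0], [0, 0, 0]], [[0, 0, 0], [0, 0, 0]]]' | python3 shift.py | head -3
python3 - <<'E'
from h import *
import cv2
o,c,r=state(); m=r.as_matrix()
out=[]
for n,x0,y0 in(("top",285,150),("side",285,130)):
    im=cams.get_image(n)[y0:y0+90,x0:x0+60,::-1].copy()
    im=cv2.resize(im,None,fx=6,fy=6,interpolation=3)
    for d,col in((0,(0,0,255)),(.017,(0,255,0))):
        for s in(-.02,.02):
            q=proj(n,(c+m[:,2]*d+m[:,1]*s)[None])[0]-[x0,y0]
            cv2.circle(im,tuple(int(v) for v in (q+.5)*6),4,col,1)
    out.append(im)
cv2.imwrite("pics/m3.png",np.hstack(out));print(c,r.as_rotvec())
E
```

```text
clock: 2.25
tool_pos: [0.5364, -0.1313, 0.2271]
tcp_rot: [-2.168, -1.712, -0.575]
[ 0.5364 -0.1313  0.2271] [-2.1676 -1.7125 -0.5753]
```

View pics/m3.png

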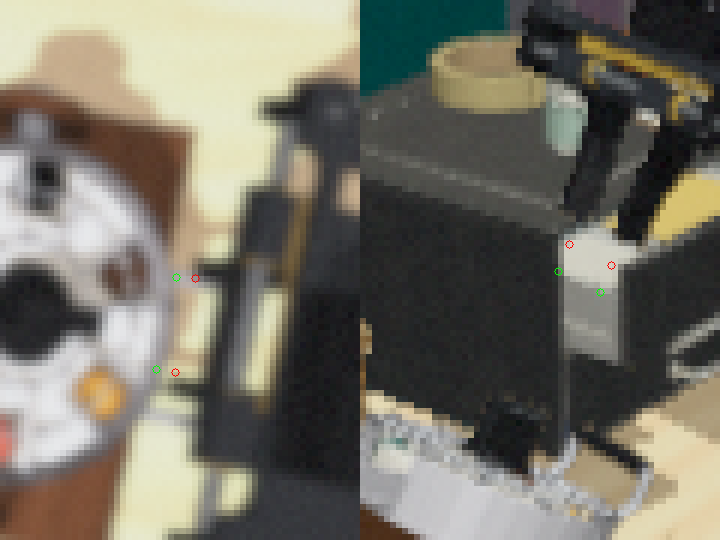

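Run:
```python
from h import *
o,c,r=state();print(env.tips_ahead,c)
T=lambda a,b:np.array([a/6-.5+285,b/6-.5+150]);S=lambda a,b:np.array([(a-360)/6-.5+285,b/6-.5+130])
for a,b in((T(195,272),S(572,222)),(T(180,390),S(632,240))):
    k=tri(a,b);print(k,r.inv().apply(k-c),proj("top",k[None])-a,proj("side",k[None])-b)
p=np.load("p.npy");print([r.inv().apply(world(p,drum(0,0,.064))[0]-c)])
```

```text
0.017 [ 0.5364 -0.1307  0.227 ]
[ 0.5563 -0.1366  0.2413] [ 0.0061  0.0206 -0.013 ] [[0.417  0.5216]] [[-0.4624 -0.0235]]
[ 0.5073 -0.1298  0.2445] [ 0.0036 -0.0285 -0.0181] [[0.6049 0.7692]] [[-0.6886 -0.0145]]
[array([ 0.0063, -0.0016,  0.1089])]
```

```bash
echo '[[[0.003, 0, 0.02], [0, 0, 0]], [[0.006, -0.001, 0.04], [0, 0, 0]], [[0.006, -0.001, 0.06], [0, 0, 0]], [[0.006, -0.001, 0.06], [0, 0, 0]], [[0.006, -0.001, 0.06], [0, 0, 0]], [[0.006, -0.001, 0.06], [0, 0, 0]]]' | python3 shift.py
python3 - <<'E'
from h import *
import cv2
p=np.load("p.npy");o,c,r=state(); m=r.as_matrix();print(delta(world(p,drum(0,0,.066))[0],drot(p)))
out=[]
for n,x0,y0 in(("top",265,155),("side",285,140)):
    im=cams.get_image(n)[y0:y0+90,x0:x0+60,::-1].copy()
    im=cv2.resize(im,None,fx=6,fy=6,interpolation=3)
    for d,col in((0,(0,0,255)),(.017,(0,255,0))):
        for s in(-.02,.02):
            q=proj(n,(c+m[:,2]*d+m[:,1]*s)[None])[0]-[x0,y0]
            cv2.circle(im,tuple(int(v) for v in (q+.5)*6),4,col,1)
    for w in(.064,.042,.076):
      for u in(-.022,.022):
        q=proj(n,world(p,drum(u,0,w)))[0]-[x0,y0];cv2.circle(im,tuple(int(v) for v in (q+.5)*6),3,(255,255,0),1)
    out.append(im)
cv2.imwrite("pics/m4.png",np.hstack(out))
E
```

```text
clock: 2.95
tool_pos: [0.5442, -0.0968, 0.1786]
tcp_rot: [-2.167, -1.714, -0.576]
wrist_force: [0.4, 0.2, 0.4]
opening: 0.0401
grip_force: 0.0
[ 0.0001 -0.0014  0.0475  0.0057  0.0044 -0.0085]
```

View pics/m4.png

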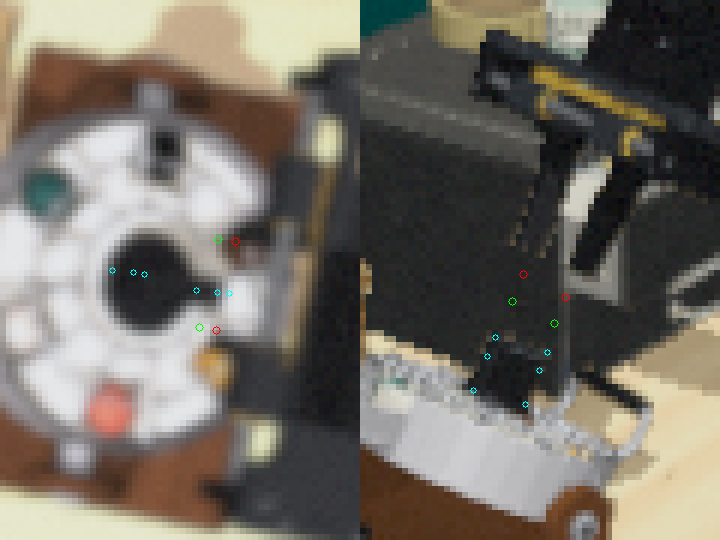

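Both views place the fingertips about 31 mm further back along the tool than the reported pose implies, with no lateral error. The carousel model lines up with the image, so I'll use the visual offset and advance while watching the wrist force.

```bash
echo '[[[0, -0.001, 0.02], [0, 0, -0.008]], [[0, -0.001, 0.04], [0, 0, -0.008]], [[0, -0.001, 0.055], [0, 0, -0.008]], [[0, -0.001, 0.055], [0, 0, -0.008]], [[0, -0.001, 0.055], [0, 0, -0.008]]]' | python3 shift.py
echo '[[[0, 0, 0.01], [0, 0, 0]], [[0, 0, 0.02], [0, 0, 0]], [[0, 0, 0.02], [0, 0, 0]], [[0, 0, 0.02], [0, 0, 0]]]' | python3 shift.py
python3 - <<'E'
from h import *
import cv2
p=np.load("p.npy");print(delta(world(p,drum(0,0,.066))[0],drot(p)))
im=cams.get_image("side")[140:240,265:365];cv2.imwrite("pics/m5.png",cv2.resize(im,None,fx=5,fy=5,interpolation=3)[...,::-1])
E
```

```text
clock: 3.55
tool_pos: [0.5492, -0.0694, 0.1305]
tcp_rot: [-2.16, -1.723, -0.578]
wrist_force: [0.0, -0.4, -0.2]
opening: 0.0398
grip_force: 0.0
clock: 3.95
tool_pos: [0.5509, -0.0589, 0.1124]
tcp_rot: [-2.158, -1.723, -0.577]
wrist_force: [0.3, -0.2, -0.1]
opening: 0.04
grip_force: 0.0
[-0.0003  0.0008 -0.029   0.0029  0.0035 -0.0002]
```

View pics/m5.png

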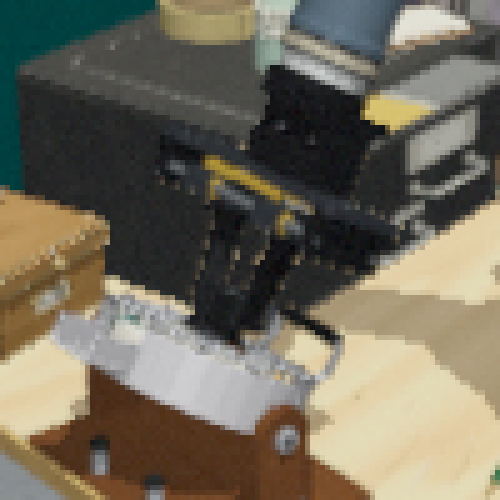

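The fingers stand around the bar and there is no contact force, so the visual offset holds. Closing now.

```bash
echo '[[[0, 0, 0], [0, 0, 0]], [[0, 0, 0], [0, 0, 0]], [[0, 0, 0], [0, 0, 0]], [[0, 0, 0], [0, 0, 0]], [[0, 0, 0], [0, 0, 0]], [[0, 0, 0], [0, 0, 0]]]' | python3 shift.py 0
echo '[[[0, 0, 0], [0, 0, 0.12]], [[0, 0, 0], [0, 0, 0.24]], [[0, 0, 0], [0, 0, 0.3]], [[0, 0, 0], [0, 0, 0.3]], [[0, 0, 0], [0, 0, 0.3]]]' | python3 shift.py
cat > knob.py <<'E'
from h import *
import cv2
p=np.load("p.npy");im=cams.get_image("top");hsv=cv2.cvtColor(im,cv2.COLOR_RGB2HSV)
q=world(p,drum(0,0,.016))[0];w=R.from_euler('z',p[2]).apply(drum(0,0,1)-drum(0,0,0));U=drum(1,0,0)-drum(0,0,0)
x0,y0=205,135
for n,lo,hi in(("coral",(0,110,150),(9,255,255)),("ochre",(14,140,120),(24,255,255)),("teal",(80,90,30),(100,255,160))):
    m=cv2.inRange(hsv,lo,hi)[y0:255,x0:345];k,l,st,ce=cv2.connectedComponentsWithStats(m)
    for i in range(1,k):
        if st[i,4]<8: continue
        px=ce[i]+[x0,y0];o,d=ray("top",px);v=o+d*((q-o)@w)/(d@w)-q;l_=R.from_euler('z',-p[2]).apply(v)
        print(n,st[i,4],px,"r %.3f az %.3f"%(np.hypot(l_@U,l_[1]),np.arctan2(l_[1],l_@U)))
E
python3 knob.py
```

```text
clock: 4.6
tool_pos: [0.5517, -0.0594, 0.1127]
tcp_rot: [-2.16, -1.723, -0.578]
wrist_force: [2.6, 0.2, -1.3]
opening: 0.0137
grip_force: 30.0
clock: 5.1
tool_pos: [0.5512, -0.0592, 0.1127]
tcp_rot: [-2.355, -1.361, -0.495]
wrist_force: [1.4, -0.6, -0.2]
opening: 0.014
grip_force: 30.0
coral 14 [275.4286 220.7143] r 0.065 az 1.246
```

```bash
echo '[[[0, 0, 0], [0, 0, 0.12]], [[0, 0, 0], [0, 0, 0.24]], [[0, 0, 0], [0, 0, 0.36]], [[0, 0, 0], [0, 0, 0.48]], [[0, 0, 0], [0, 0, 0.6]], [[0, 0, 0], [0, 0, 0.7]], [[0, 0, 0], [0, 0, 0.7]], [[0, 0, 0], [0, 0, 0.7]]]' | python3 shift.py
python3 knob.py
echo '[[[0, 0, 0], [0, 0, 0.12]], [[0, 0, 0], [0, 0, 0.24]], [[0, 0, 0], [0, 0, 0.36]], [[0, 0, 0], [0, 0, 0.48]], [[0, 0, 0], [0, 0, 0.57]], [[0, 0, 0], [0, 0, 0.57]], [[0, 0, 0], [0, 0, 0.57]], [[0, 0, 0], [0, 0, 0.57]]]' | python3 shift.py
python3 knob.py
python3 -c "
from h import *
print(state()[0]['joints'],delta(np.zeros(3),drot(np.load('p.npy')))[3:])"
```

```text
clock: 5.95
tool_pos: [0.5505, -0.0585, 0.113]
tcp_rot: [-2.608, -0.462, -0.276]
wrist_force: [-2.3, -0.8, 5.8]
opening: 0.0139
grip_force: 30.0
coral 33 [267.3939 209.9394] r 0.063 az 0.620
clock: 6.8
tool_pos: [0.5504, -0.0577, 0.1134]
tcp_rot: [-2.606, 0.287, -0.08]
wrist_force: [-2.9, 0.4, 7.6]
opening: 0.0133
grip_force: 30.0
coral 31 [266.5161 197.8387] r 0.061 az 0.069
ochre 21 [273.0952 218.9048] r 0.064 az 1.109
[ 0.4767  0.4507 -0.1938  1.936  -0.575   0.8916 -1.0937] [ 0.0017 -0.0001 -1.5672]
```

The coral knob now stands at the spout, about 0.03 rad off. I'll release, retract along the axis, and move over the handle in the same orientation.

```bash
echo '[[[0, 0, 0], [0, 0, 0]], [[0, 0, 0], [0, 0, 0]], [[0, 0, 0], [0, 0, 0]], [[0, 0, 0], [0, 0, 0]]]' | python3 shift.py 0.045
python3 - <<'E'
from h import *
p=np.load("p.npy");d=delta(world(p,drum(0,0,.037))[0],drot(p,0,np.pi/2));print(d)
E
echo '[[[0, 0, -0.02], [0, 0, 0]], [[0, 0, -0.04], [0, 0, 0]], [[0, 0, -0.07], [0, 0, 0]], [[0, 0, -0.07], [0, 0, 0]], [[0, 0, -0.07], [0, 0, 0]]]' | python3 shift.py
python3 knob.py
python3 - <<'E'
from h import *
p=np.load("p.npy");print(delta(world(p,drum(-.09,0,.03))[0],drot(p,0,np.pi/2)))
E
```

```text
clock: 7.25
tool_pos: [0.5509, -0.0593, 0.1123]
tcp_rot: [-2.608, 0.291, -0.082]
wrist_force: [0.2, 0.2, -0.2]
opening: 0.0382
grip_force: 0.0
[ 0.0006 -0.0002  0.0001  0.0039 -0.0034  0.0008]
clock: 7.75
tool_pos: [0.5432, -0.0933, 0.1735]
tcp_rot: [-2.608, 0.292, -0.084]
wrist_force: [-0.2, 0.7, 0.4]
opening: 0.0448
grip_force: 0.0
coral 31 [266.5161 197.8387] r 0.061 az 0.069
ochre 20 [272.95 218.85] r 0.065 az 1.102
[ 0.001   0.0902  0.077   0.0035 -0.0026  0.0007]
```

```bash
echo '[[[0, 0.03, 0], [0, 0, 0]], [[0, 0.06, 0], [0, 0, 0]], [[0.001, 0.09, 0], [0, 0, 0]], [[0.001, 0.09, 0.02], [0, 0, 0]], [[0.001, 0.09, 0.04], [0, 0, 0]], [[0.001, 0.09, 0.05], [0, 0, 0]], [[0.001, 0.09, 0.05], [0, 0, 0]]]' | python3 shift.py
echo '[[[0, 0, 0.01], [0, 0, 0]], [[0, 0, 0.02], [0, 0, 0]], [[0, 0, 0.027], [0, 0, 0]], [[0, 0, 0.027], [0, 0, 0]], [[0, 0, 0.027], [0, 0, 0]]]' | python3 shift.py
python3 - <<'E'
from h import *
import cv2
p=np.load("p.npy");print(delta(world(p,drum(-.09,0,.03))[0],drot(p,0,np.pi/2)),state()[0]["joints"])
a=cams.get_image("side")[150:240,265:365];b=cams.get_image("top")[150:240,250:350]
cv2.imwrite("pics/m6.png",cv2.resize(np.hstack([b,a]),(800,360),interpolation=3)[...,::-1])
E
```

```text
clock: 8.5
tool_pos: [0.5314, -0.143, 0.0835]
tcp_rot: [-2.606, 0.289, -0.076]
wrist_force: [-0.7, 0.3, 0.1]
opening: 0.045
grip_force: 0.0
clock: 9.0
tool_pos: [0.5357, -0.1322, 0.0618]
tcp_rot: [-2.608, 0.292, -0.082]
wrist_force: [0.0, -0.4, 0.4]
opening: 0.0451
grip_force: 0.0
[-0.0006  0.0001  0.0007  0.0038 -0.0036  0.0006] [ 0.5771  0.5474 -0.1596  1.9208 -0.5657  0.8776 -0.9474]
```

View pics/m6.png

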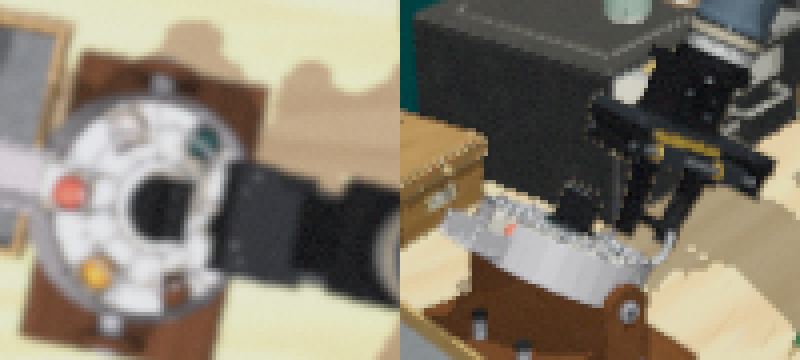

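The coral knob is at the spout (70,192 in the left half), and the fingers straddle the bow's bar. I'll grip it and make a first partial tilt, checking the force.

```bash
echo '[[[0, 0, 0], [0, 0, 0]], [[0, 0, 0], [0, 0, 0]], [[0, 0, 0], [0, 0, 0]], [[0, 0, 0], [0, 0, 0]], [[0, 0, 0], [0, 0, 0]], [[0, 0, 0], [0, 0, 0]]]' | python3 shift.py 0
echo '[[[0, -0.002, -0.0055], [-0.06, 0, 0]], [[0, -0.004, -0.0106], [-0.12, 0, 0]], [[0, -0.007, -0.0155], [-0.18, 0, 0]], [[0, -0.0097, -0.0205], [-0.24, 0, 0]], [[0, -0.0129, -0.0253], [-0.3, 0, 0]], [[0, -0.0129, -0.0253], [-0.3, 0, 0]], [[0, -0.0129, -0.0253], [-0.3, 0, 0]]]' | python3 shift.py
python3 -c "
from h import *
o,c,r=state();p=np.load('p.npy')
print(o['joints'],R.from_euler('z',-p[2]).apply(o['wrist_force']),delta(world(p,drum(-.09,0,.03,.3))[0],drot(p,.3,np.pi/2)))"
```

```text
clock: 9.7
tool_pos: [0.5359, -0.1309, 0.0625]
tcp_rot: [-2.606, 0.29, -0.082]
wrist_force: [-0.0, 2.7, 3.6]
opening: 0.0106
grip_force: 30.0
clock: 10.4
tool_pos: [0.5354, -0.133, 0.0898]
tcp_rot: [-2.903, 0.326, -0.042]
wrist_force: [2.3, 1.3, -4.5]
opening: 0.0109
grip_force: 30.0
[ 0.3123  0.4227 -0.0184  1.9394 -0.2958  0.8142 -1.2912] [ 1.7393 -1.9423 -4.4876] [-0.0005  0.0005  0.0002  0.0022 -0.0039 -0.0006]
```

Only about 5 N, so the arc matches. Continuing to 0.93 rad.

```bash
echo '[[[0, -0.002, -0.0055], [-0.06, 0, 0]], [[0, -0.004, -0.0106], [-0.12, 0, 0]], [[0, -0.007, -0.0155], [-0.18, 0, 0]], [[0, -0.0097, -0.0205], [-0.24, 0, 0]], [[0, -0.0129, -0.0253], [-0.3, 0, 0]], [[0, -0.0129, -0.0253], [-0.3, 0, 0]], [[0, -0.0129, -0.0253], [-0.3, 0, 0]]]' | python3 shift.py | grep -v rot
python3 -c "
from h import *
o,c,r=state();p=np.load('p.npy')
print(o['joints'],R.from_euler('z',-p[2]).apply(o['wrist_force']),delta(world(p,drum(-.09,0,.03,.6))[0],drot(p,.6,np.pi/2)))"
echo '[[[0, -0.002, -0.0055], [-0.06, 0, 0]], [[0, -0.004, -0.0106], [-0.12, 0, 0]], [[0, -0.007, -0.0155], [-0.18, 0, 0]], [[0, -0.0097, -0.0205], [-0.24, 0, 0]], [[0, -0.0129, -0.0253], [-0.3, 0, 0]], [[0, -0.0146, -0.0276], [-0.33, 0, 0]], [[0, -0.0146, -0.0276], [-0.33, 0, 0]], [[0, -0.0146, -0.0276], [-0.33, 0, 0]]]' | python3 shift.py | grep -v rot
echo '[[[0, 0, 0], [0, 0, 0]], [[0, 0, 0], [0, 0, 0]], [[0, 0, 0], [0, 0, 0]], [[0, 0, 0], [0, 0, 0]], [[0, 0, 0], [0, 0, 0]], [[0, 0, 0], [0, 0, 0]], [[0, 0, 0], [0, 0, 0]], [[0, 0, 0], [0, 0, 0]]]' | python3 shift.py
python3 -c "
from h import *
o,c,r=state();p=np.load('p.npy')
print(o['joints'],R.from_euler('z',-p[2]).apply(o['wrist_force']),delta(world(p,drum(-.09,0,.03,.93))[0],drot(p,.93,np.pi/2)))"
cat > tr.py <<'E'
from h import *
import cv2
for n,(x,y,X,Y) in(("top",(205,135,280,220)),("side",(225,200,300,265))):
    hsv=cv2.cvtColor(cams.get_image(n),cv2.COLOR_RGB2HSV)[y:Y,x:X]
    m=cv2.inRange(hsv,(0,100,110),(9,255,255))|cv2.inRange(hsv,(174,100,110),(180,255,255));k,l,st,ce=cv2.connectedComponentsWithStats(m)
    for i in range(1,k):
        if st[i,4]>5:
            o,d=ray(n,ce[i]+[x,y]);g=o+d*(.017-o[2])/d[2]; print(n,st[i,4],ce[i]+[x,y],"at z=.017:",g)
E
python3 tr.py
```

```text
clock: 11.1
tool_pos: [0.5367, -0.1271, 0.1169]
wrist_force: [2.0, 0.2, -3.7]
opening: 0.0109
grip_force: 30.0
[ 0.0116  0.3687  0.1227  1.9326  0.0456  0.8479 -1.7001] [ 0.5985 -1.8754 -3.6637] [-0.0005 -0.0005 -0.0001  0.002  -0.003  -0.003 ]
clock: 11.9
tool_pos: [0.5402, -0.112, 0.1436]
wrist_force: [2.4, -4.7, -3.6]
opening: 0.0109
grip_force: 30.0
clock: 12.7
tool_pos: [0.5403, -0.1117, 0.1437]
tcp_rot: [2.716, -0.309, -0.059]
wrist_force: [3.1, -4.1, -3.9]
opening: 0.0113
grip_force: 30.0
[-0.274   0.3973  0.2199  1.8959  0.3665  1.0076 -2.0837] [-3.3466 -3.8944 -3.9054] [-0.0006 -0.0014 -0.0002  0.0031 -0.0019 -0.0045]
side 30 [253.1667 225.6   ] at z=.017: [0.7351 0.0396 0.017 ]
side 86 [254.0465 238.0814] at z=.017: [0.6681 0.0995 0.017 ]
side 31 [259.6452 249.8065] at z=.017: [0.5978 0.1409 0.017 ]
```

The side view shows a new coral blob at (260,250), which at ball height lies in the tray. I'll bring the drum back the same way.

```bash
for i in 1 2; do echo '[[[0, 0.0026, 0.0091], [0.1, 0, 0]], [[0, 0.0042, 0.0185], [0.2, 0, 0]], [[0, 0.0049, 0.0279], [0.3, 0, 0]], [[0, 0.0049, 0.0279], [0.3, 0, 0]], [[0, 0.0049, 0.0279], [0.3, 0, 0]]]' | python3 shift.py | egrep 'pos|force'; done
echo '[[[0, 0.0026, 0.0091], [0.1, 0, 0]], [[0, 0.0042, 0.0185], [0.2, 0, 0]], [[0, 0.0049, 0.0279], [0.3, 0, 0]], [[0, 0.0049, 0.0279], [0.3, 0, 0]], [[0, 0.0049, 0.0279], [0.3, 0, 0]]]' | python3 shift.py | egrep 'pos|force'
python3 -c "
from h import *
o,c,r=state();p=np.load('p.npy')
print(o['joints'],R.from_euler('z',-p[2]).apply(o['wrist_force']),delta(world(p,drum(-.09,0,.03,.0))[0],drot(p,.0,np.pi/2)))"
```

```text
tool_pos: [0.5366, -0.1261, 0.1197]
wrist_force: [1.7, -0.9, -5.1]
grip_force: 30.0
tool_pos: [0.5346, -0.1331, 0.0924]
wrist_force: [1.1, -0.2, -4.1]
grip_force: 30.0
tool_pos: [0.5345, -0.1319, 0.0642]
wrist_force: [0.2, 1.4, -4.3]
grip_force: 30.0
[ 0.5453  0.5322 -0.1355  1.925  -0.5498  0.8727 -0.9708] [ 1.4272  0.168  -4.3077] [ 0.0006  0.0013  0.0027  0.0324 -0.0005  0.0004]
```

Last 0.03 rad to the rest, then release, retract and verify.

```bash
echo '[[[0, 0.001, 0.0027], [0.03, 0, 0]], [[0, 0.001, 0.0027], [0.03, 0, 0]], [[0, 0.001, 0.0027], [0.03, 0, 0]]]' | python3 shift.py | grep force
echo '[[[0, 0, 0], [0, 0, 0]], [[0, 0, 0], [0, 0, 0]], [[0, 0, 0], [0, 0, 0]], [[0, 0, 0], [0, 0, 0]]]' | python3 shift.py 0.045 | egrep 'force|opening'
echo '[[[0, 0, -0.02], [0, 0, 0]], [[0, 0, -0.05], [0, 0, 0]], [[0, 0, -0.09], [0, 0, 0]], [[0, 0.03, -0.12], [0, 0, 0]], [[0, 0.07, -0.12], [0, 0, 0]], [[0, 0.11, -0.12], [0, 0, 0]], [[0, 0.15, -0.12], [0, 0, 0]], [[0, 0.15, -0.12], [0, 0, 0]]]' | python3 shift.py
echo '[[[0, 0, 0], [0, 0, 0]], [[0, 0, 0], [0, 0, 0]], [[0, 0, 0], [0, 0, 0]], [[0, 0, 0], [0, 0, 0]], [[0, 0, 0], [0, 0, 0]], [[0, 0, 0], [0, 0, 0]]]' | python3 shift.py|grep force
sed -i 's/100,110/80,110/g' tr.py; python3 tr.py; python3 knob.py
python3 - <<'E'
from h import *
for px in((125,75),(315,105),(250,390),(55,350)):
    o,d=ray("top",np.array(px)/5+[204.6,134.6]);print(o+d*(.024-o[2])/d[2])
# handle by dark pixels check vs first picture
import cv2
a=cv2.imread("pics/top0.png")[185:225,310:335].astype(int);b=cams.get_image("top")[185:225,310:335,::-1].astype(int)
for k in(a,b):
    y,x=np.nonzero(k.max(2)<60);print(len(x),x.mean()+310 if len(x) else 0,y.mean()+185 if len(y) else 0)
E
```

```text
wrist_force: [-3.5, 2.3, 4.7]
grip_force: 30.0
wrist_force: [0.0, 0.4, -0.6]
opening: 0.0351
grip_force: 0.0
clock: 15.8
tool_pos: [0.4898, -0.3232, 0.088]
tcp_rot: [-2.609, 0.305, -0.079]
wrist_force: [-0.5, -0.0, -0.7]
opening: 0.0448
grip_force: 0.0
wrist_force: [0.9, 0.6, 0.0]
grip_force: 0.0
top 99 [236.2828 164.1212] at z=.017: [0.6748 0.1082 0.017 ]
top 61 [223.9508 190.623 ] at z=.017: [0.5941 0.1465 0.017 ]
side 42 [253.3333 225.9286] at z=.017: [0.7328 0.0409 0.017 ]
side 98 [254.1735 238.0918] at z=.017: [0.6676 0.0993 0.017 ]
side 34 [259.5294 249.6471] at z=.017: [0.5988 0.1404 0.017 ]
coral 50 [223.6  190.46] r 0.182 az 0.056
ochre 20 [273.1 218.8] r 0.064 az 1.106
[0.7187 0.1267 0.024 ]
[0.6979 0.0113 0.024 ]
[0.5248 0.0529 0.024 ]
[0.5515 0.1702 0.024 ]
16 321.125 207.25
3 321.6666666666667 204.66666666666666
```

```bash
python3 - <<'E'
from h import *
import cv2
k=tri((223.8,190.5),(259.5,249.7));print(k)
a=cv2.imread("pics/top0.png")[185:225,300:345];b=cams.get_image("top")[185:225,300:345,::-1]
for q in(a,b):
    y,x=np.nonzero(q.max(2)<100);print(len(x),x.mean()+300,y.mean()+185)
t=a[10:35,12:32];r=cv2.matchTemplate(np.ascontiguousarray(b),t,cv2.TM_CCOEFF_NORMED);print(cv2.minMaxLoc(r)[1::2])
E
python3 tr.py | grep "side 3"
```

```text
[0.5938 0.1456 0.0215]
99 314.17171717171715 202.26262626262627
96 313.3645833333333 204.09375
(0.9981903433799744, (12, 10))
side 34 [259.5294 249.6471] at z=.017: [0.5988 0.1404 0.017 ]
```

The handle matches its starting image exactly (0.998 correlation, zero shift), so the drum is on its rest. The knob lies still in the tray, so I'm handing in.

```bash
python3 -c "
from rig import env, cams, probe_bus
print(env.close_job())"
```

```text
the job is handed in; nothing more can be done
None
```

The job is handed in: the coral knob, matching the coral pot, lies still in the tray, the carousel is back on its rest, and the arm is clear. No verdict was returned, and I only inferred, rather than saw, that the other five knobs stayed inside.

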